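# Loosen the unmarked left- or right-hand clamp knob and take out the work stop

## Task

The grinder's work stop is locked under the clamp by a black star knob; its thread is unmarked and, as often on grinders, probably left-handed but possibly right-handed, so try it gently one way and the other until you feel which way gives, and never force it against its tight end. Unscrew the knob about a third of a turn, as far as it takes to free the stop, then draw the stop straight out of its channel without yanking it and lay it flat in the steel tray, not dropping it. Leave the knob loosened and the other things on the bench where they are.

Things in the scene. Friction and masses are not known exactly. Their poses are not given: they have to be found in the camera images.
- clamp: Orange cast clamp fixed to the bench. Origin on the knob's vertical axis at bench height, z up. Foot x +-65, y -140 to +100 mm, top 50 mm high, with rails 8 mm high forming a channel 43 mm wide along y: the work stop lies in it and comes out only towards +y. A column at the -y end carries a bridge (88 to 98 mm high, x +-65, y -140 to +30 mm) and on it the round head.
- head (a joint): Twist (rad, 0 at rest, counter-clockwise from above positive) of the round orange head under the knob: 150 mm across, 98 to 138 mm high, on the clamp's axis. It springs in a rubber bush, 0.125 rad per N m put on the knob. Turning the knob freely takes about 0.35 N m (0.045 rad of twist); over 0.16 rad (1.3 N m) either way the knob is being forced.
- knob (a joint): Turn (rad, counter-clockwise from above positive) of the knob relative to the head; 0 at the start = tight. Left-hand thread (2 times in 3): loosens clockwise, negative; right-hand: counter-clockwise, positive. The tightening way it gives less than about 0.08 rad before a solid end, the loosening way it turns to an end at 2.5 rad. It stays where it is left and does not rise.
- knob_grip (a point): Centre of the black star knob, on its axis at mid height, 170 mm above the bench; z up, x to the lobe with a small steel dot (turns with the knob; at the start along the clamp's x). Ten lobes 36 degrees apart, 56 mm over opposite lobes, 32 mm tall (154 to 186 mm above the bench); below it a neck 24 mm thick and 16 mm long, then the head's top at 138 mm.
- shoe: Steel lock shoe under the bridge on the knob's axis, guided to move only up and down; origin at its middle, 2 mm above the stop's bar at the start, z up. A 10 mm thick pin reaches 7.5 mm below this origin into the stop's square hole and locks it. Whichever way the knob loosens, the shoe rises 4.5 mm per rad; the pin is clear from about 1.5 rad. The stop should not pull at it with over 25 N.
- stop: Work stop, 0.25 to 0.5 kg: aluminium bar 40 (x) by 200 (y) by 10 mm with a 16 mm square hole at y = -70 mm and an upright steel post near its +y end. Origin at the centre of the bar's underside, z up. At the start it lies in the channel 50 mm above the bench, its axes along the clamp's, its origin at the clamp's y = +70 mm; drawn out 130 mm it has left the rails.
- stop_post (a point): Grip point of the stop's post, 40 mm above the bar's underside, at y = +80 mm of the stop; axes as the stop's. The post is 16 mm (x) by 36 mm (y) and stands 50 mm above the bar's upper face.
- stop_center (a point): Centre of the stop's bar, 5 mm above its underside.
- tray: Open steel tray fixed to the bench, 150 mm (x) by 280 mm (y) by 30 mm high, walls and floor 4 mm; origin at the centre of its underside, z up.
- oil: Bystander: grey plastic oil bottle, 52 mm across, 130 mm tall; origin at its underside.
- flange: Bystander: steel flange ring lying flat, 70 mm across, 14 mm thick; origin at its underside.
- gauge: Bystander: dark steel block 50 x 30 x 30 mm; origin at its underside.
There are look-alikes about, which are no part of the job. Of the things shaped like the stop, the aluminium one is meant.

How it is judged:
By the outcome, as a careful person would: the job done as asked, in the order asked, and still so for the second after the job is handed in, with the robot touching nothing.
It also fails if it takes over 70 s, if anything falls off the work surface, if the arm or the gripper's body presses on something with over 40 N, if the wrist force passes 120 N, or if a joint passes its speed limit or range.

## Robot

A 7-joint arm with a two-finger parallel gripper is mounted at the origin on the work surface. World frame = base frame: x ahead of the robot, y to its left, z up, the work surface at z = 0. Lengths are in m, angles in rad, forces in N, time in s.
With the tool pointing down it reaches from about 0.4 to 0.9 m from the base axis. Payload 5.6 kg.
Tool frame: the origin (TCP) lies midway between the tips of the shut fingers; the grasp point (between the pads) lies 19 mm behind it; z points along the fingers, y is the line along which they close (so a half turn about z gives the same grasp; the last joint's range is limited). The gripper opens to 92 mm and grips with 3 to 60 N. Pads are 20 mm wide; open, the fingers measure 128 mm over their backs; the gripper's body (75 mm by 189 mm) begins 69 mm behind the grasp point.
Start: joints at [-1.209, 0.468, -0.012, 1.603, 0.006, 1.071, -0.056], TCP at [0.256, 0.597, 0.215] pointing down, gripper open.
Joint ranges: [-2.53, 2.53], [-0.31, 2.02], [-1.57, 1.55], [0.28, 2.44], [-1.29, 4.43], [0.15, 1.84], [-2.92, 2.92]. Speed limits (rad/s): [2.57, 2.57, 3.14, 3.14, 3.14, 3.14, 3.14].

## Interface

Orientations are given as a 3x3 rotation matrix whose columns are the frame's x, y, z axes.
In Python, from cell import arm gives the robot as it stands.
- The arm moves only by the shell command python3 -m creep 'ROWS'. ROWS is JSON, a list of rows, each a list of 3 entries, a list of its own where there are three numbers: the shift along the tool's x, y, z in cm, then the turn, a rotation vector about the tool's x, y, z in rad, then the opening in per cent of the stroke, from 0 (shut) to 100 (fully open). A call has 1 to 20 rows; each row is the pose to reach, as a shift and turn from the pose commanded when the call began, along the tool's axes at that moment; what a row does not reach only later rows make up. A row lasts 1/12 s, in which the tool goes at most 41.7 mm and 7.16 degrees, less where a joint would pass 70% of its speed; a pose out of reach is approached as far as the arm can. A call with a gripper value outside its range is refused whole. The fingers move at their own pace and stop on an object; the grip force is fixed at half the most. Time passes only in rows, so rows that repeat a pose let the fingers close. It gives the time, the measured TCP pose, the force, the opening and the grip force at its end, in the units of the state.
- arm.state(): the state, without advancing time (a new reading comes with each control period).
- arm.get_image(name): name is "side" or "top"; returns the picture (384x512x3 uint8, blue, green, red); there is no depth.
- arm.get_calibration(name): a dict with "fx", "fy", "cx", "cy" (pixels), "T" (4x4, takes a point from camera to world coordinates). Camera axes: x right, y down, z forward; pixel columns grow to the right and rows downward; lengths in m; the calibration is good to about 2 mm. A picture is of the moment at which its call begins. get_calibration takes no time and is no camera call.
- arm.sign_off(): hands the job in; it is judged then, once.
The state is a dict: "time_s": time; "q": joint angles; "joint_velocities": joint speeds; "tau": joint torques, N m; "tool_pos": TCP position; "tool_rot": TCP orientation; "wrist_force": force on the tool from outside, world axes, zero at the start; "moment": the same for the moment, N m; "width": opening from 0.0 (shut) to 1.0 (fully open); "gripper_force": force on a finger pad.
Only numpy, scipy, OpenCV 4.12 (cv2) and the standard library are available. Lean on these libraries where they do the work, as an engineer would, in place of code of your own. Each camera call takes 0.05 s, during which the arm holds its last target. There are 200 camera calls.

## Working session

There is one attempt and no reset: what is moved stays moved. The work goes in short steps, Python scripts to look and compute and a shell command to move; the robot and the scene stay as the last step left them, time stands still between calls to the robot, and variables do not carry over. Pictures are saved under pics/ and viewed, at most 10 in all, crops included, and the job is handed in when it is done.

```bash
mkdir -p pics; ls
python3 - <<'E'
from cell import arm
import cv2,numpy as np
s=arm.state();print(s)
for n in("side","top"):
    cv2.imwrite(f"pics/{n}0.png",arm.get_image(n));c=arm.get_calibration(n);print(n,c)
a=[cv2.imread(f"pics/{n}0.png") for n in("side","top")]
E
```

```text
pics
{'time_s': 0.0, 'q': array([-1.20897112,  0.46835605, -0.0116141 ,  1.6036188 ,  0.00600884,
        1.07140009, -0.05630993]), 'joint_velocities': array([ 0.00123357,  0.00069945, -0.0005447 ,  0.00107427, -0.00044816,
        0.00064151, -0.00047761]), 'tau': array([-1.01169505e-05, -5.20567274e+01, -1.25828938e-02, -2.43749678e+01,
       -5.66481287e-02,  1.73727202e-02,  1.51834288e-04]), 'tool_pos': array([0.25583896, 0.59689979, 0.21365606]), 'tool_rot': array([[-9.19147807e-01,  3.93912404e-01, -5.71339165e-04],
       [ 3.93912798e-01,  9.19146332e-01, -1.65178311e-03],
       [-1.25513558e-04, -1.74329063e-03, -9.99998473e-01]]), 'wrist_force': array([ 0.16473498, -0.00228694,  0.70984269]), 'moment': array([ 0.01907524, -0.01294171, -0.00166715]), 'gripper_force': 0.0, 'width': 1.0010000226246045}
side {'fx': 347.09830289136136, 'fy': 347.09830289136136, 'cx': 252.61474980445598, 'cy': 196.53279809241525, 'T': array([[ 0.90775528, -0.25227359,  0.33516919,  0.2805455 ],
       [-0.41903686, -0.58282952,  0.69621682, -0.58844645],
       [ 0.01970938, -0.77244274, -0.63477851,  0.64458256],
       [ 0.        ,  0.        ,  0.        ,  1.        ]])}
top {'fx': 373.70779562396694, 'fy': 373.70779562396694, 'cx': 253.75379144963534, 'cy': 187.1491878478418, 'T': array([[-0.05066209, -0.97834794,  0.20067055,  0.36826532],
       [-0.99870275,  0.05065734, -0.00516201,  0.00541289],
       [-0.0051152 , -0.20067175, -0.97964518,  1.07080744],
       [ 0.        ,  0.        ,  0.        ,  1.        ]])}
```

View pics/side0.png

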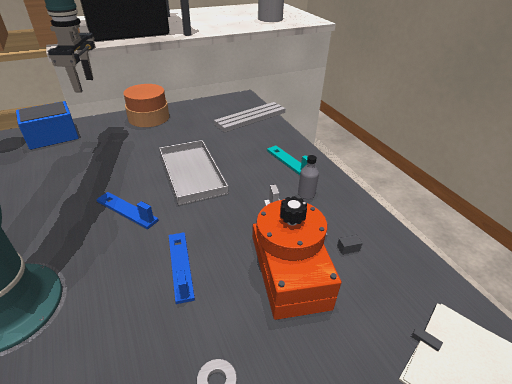

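View pics/top0.png

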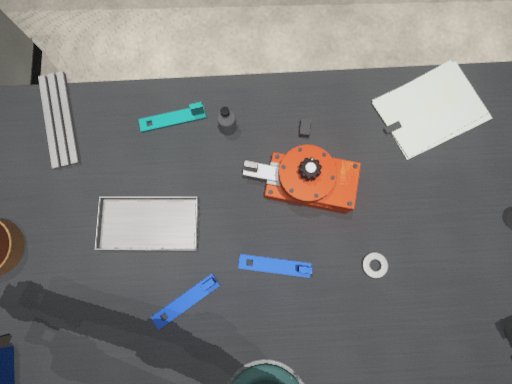

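The side view shows the orange clamp with its knob at (293,208) and the tray at (193,170). In the top view the knob is at (310,168), the aluminium stop sticks out to about (245,170), the tray is at (147,224), the oil bottle at (227,122) and the gauge at (305,128). The blue and teal stops are look-alikes.

```bash
cat > h.py <<'E'
from cell import arm
import cv2,numpy as np
def ray(n,u,v,z):
    c=arm.get_calibration(n);T=c["T"]
    d=T[:3,:3]@np.array([(u-c["cx"])/c["fx"],(v-c["cy"])/c["fy"],1]);o=T[:3,3]
    return o+d*(z-o[2])/d[2]
def proj(n,p):
    c=arm.get_calibration(n);T=c["T"];q=T[:3,:3].T@(np.array(p)-T[:3,3])
    return np.array([c["cx"]+c["fx"]*q[0]/q[2],c["cy"]+c["fy"]*q[1]/q[2]])
def crop(n,u0,v0,w,h,k,f):
    cv2.imwrite(f,cv2.resize(arm.get_image(n)[v0:v0+h,u0:u0+w],None,fx=k,fy=k,interpolation=cv2.INTER_CUBIC))
E
python3 - <<'E'
from h import *
t=cv2.imread("pics/top0.png");s=cv2.imread("pics/side0.png")
a=cv2.resize(t[130:220,235:365],None,fx=5,fy=5,interpolation=cv2.INTER_CUBIC);cv2.imwrite("pics/c1.png",a)
for n,im,(u0,v0,u1,v1) in(("top",t,(285,145,340,195)),("side",s,(270,190,320,235))):
    sub=im[v0:v1,u0:u1].astype(int)
    cap=((sub.min(2)>150)).astype(np.uint8); blk=((sub.max(2)<70)).astype(np.uint8)
    for nm,m in(("cap",cap),("blk",blk)):
        k,l,st,ce=cv2.connectedComponentsWithStats(m)
        for i in range(1,k):
            if st[i,4]>15:
                c=ce[i]+[u0,v0];print(n,nm,st[i],c,ray(n,*c,.186),ray(n,*c,.17))
hsv=cv2.cvtColor(t,cv2.COLOR_BGR2HSV)
m=cv2.inRange(hsv,(0,150,80),(15,255,255));m[:, :230]=0;m[:130]=0
c=max(cv2.findContours(m,0,2)[0],key=cv2.contourArea)
print(cv2.minAreaRect(c), cv2.boundingRect(c))
E
```

```text
top cap [20 17 12 11 95] [310.28421053 166.97894737] [ 0.5925832  -0.13965585  0.186     ] [ 0.59663955 -0.14227913  0.17      ]
top blk [16 30 14  5 25] [306.84 177.16] [ 0.5675723 -0.1292442  0.186    ] [ 0.57117638 -0.13167921  0.17      ]
side cap [ 2  0  7  4 22] [274.77272727 191.36363636] [ 0.57314225 -0.08848232  0.186     ] [ 0.58335098 -0.07103851  0.17      ]
side cap [18 10 13  8 83] [293.71084337 203.6626506 ] [ 0.58998541 -0.13954093  0.186     ] [ 0.60078181 -0.12387856  0.17      ]
side blk [ 10   6  27  29 504] [292.98412698 211.26785714] [ 0.57697374 -0.15918696  0.186     ] [ 0.58731616 -0.14421005  0.17      ]
((313.7336730957031, 176.12588500976562), (90.41875457763672, 60.45863342285156), 10.954063415527344) (265, 145, 96, 68)
```

View pics/c1.png

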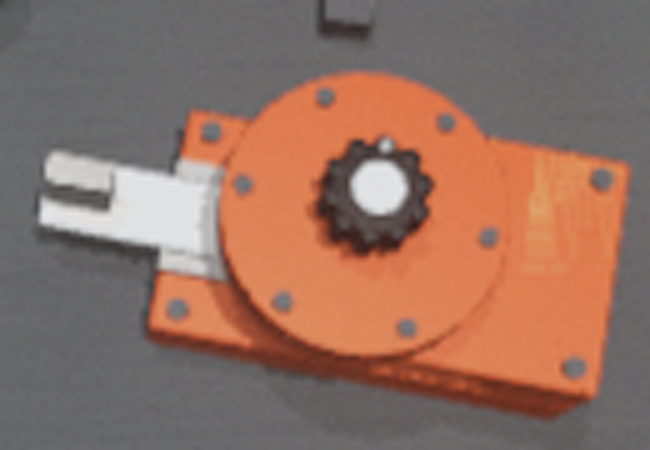

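The crop shows the knob cap at (380,187) and the dot lobe at (386,143). The stop's post is at the left end, around (80,185), and the clamp bolts are visible.

Run:
```python
from h import *
P=lambda x,y,z:ray("top",235+x/5,130+y/5,z)
f=[P(210,131,.05),P(177,310,.05)];b=[P(601,178,.098),P(573,368,.098)]
for v in(f[0]-f[1],b[0]-b[1]):print("xaxis yaw",np.arctan2(v[1],v[0]))
v=(f[0]+f[1]-b[0]-b[1])/2;print("y axis yaw",np.arctan2(v[1],v[0])-np.pi/2)
k=P(380,187,.188);v=P(386,144,.186)-k;print("knob",k,"dot",np.arctan2(v[1],v[0]))
v=P(42,200,.06)-P(205,160+45,.06)
print("stop end edge pts",P(40,228,.06),P(200,255,.06)); v=P(40,228,.06)-P(200,255,.06);print(np.arctan2(v[1],v[0])-np.pi/2)
print("post top",[P(*c,.11)for c in((48,153),(117,172),(112,184),(45,178))])
print("oil cap",ray("top",225,111,.13),"side",ray("side",312,159,.13))
t=cv2.imread("pics/top0.png").astype(int)
tr=[ray("top",*c,.03)for c in((98,197),(198,197),(198,250),(96,250))];print("tray",np.round(tr,4),np.mean(tr,0))
e=tr[0]-tr[1];print(np.arctan2(e[1],e[0])-np.pi/2,np.linalg.norm(e))
trs=[ray("side",*c,.03)for c in((160,150),(211,142),(226,192),(179,201))];print("trayside",np.round(trs,4),np.mean(trs,0))
```

```text
xaxis yaw -0.23846572118025028
xaxis yaw -0.24511003595006192
y axis yaw -0.2444788837278966
knob [ 0.59093    -0.14098203  0.188     ] dot -0.2246127303244356
stop end edge pts [0.60958425 0.02827227 0.06      ] [ 0.58963804 -0.0595579   0.06      ]
-0.22331212221923402
post top [array([0.63842822, 0.02104231, 0.11      ]), array([ 0.62606834, -0.01510666,  0.11      ]), array([ 0.61963204, -0.01210654,  0.11      ]), array([0.62476859, 0.02326349, 0.11      ])]
oil cap [0.77324151 0.06693065 0.13      ] side [0.76683564 0.05731476 0.13      ]
tray [[0.5758 0.4422 0.03  ]
 [0.5612 0.1589 0.03  ]
 [0.4132 0.162  0.03  ]
 [0.4275 0.4428 0.03  ]] [0.49441671 0.30147284 0.03      ]
-0.05159251599183512 0.28360526248165013
trayside [[0.4258 0.4267 0.03  ]
 [0.5975 0.4101 0.03  ]
 [0.5444 0.1339 0.03  ]
 [0.4126 0.148  0.03  ]] [0.4950577 0.2796754 0.03     ]
```

```bash
python3 -m creep '[[[-20,-18.2,-2],[0,0,0.4],100],[[-59.8,-54.5,-2],[0,0,1.09],100],[[-59.8,-54.5,-2],[0,0,1.09],100],[[-59.8,-54.5,-2],[0,0,1.09],100],[[-59.8,-54.5,-2],[0,0,1.09],100],[[-59.8,-54.5,-2],[0,0,1.09],100],[[-59.8,-54.5,-2],[0,0,1.09],100],[[-59.8,-54.5,-2],[0,0,1.09],100],[[-59.8,-54.5,-2],[0,0,1.09],100],[[-59.8,-54.5,-2],[0,0,1.09],100],[[-59.8,-54.5,-2],[0,0,1.09],100],[[-59.8,-54.5,-2],[0,0,1.09],100],[[-59.8,-54.5,-2],[0,0,1.09],100],[[-59.8,-54.5,-2],[0,0,1.09],100],[[-59.8,-54.5,-2],[0,0,1.09],100],[[-59.8,-54.5,-2],[0,0,1.09],100],[[-59.8,-54.5,-2],[0,0,1.09],100],[[-59.8,-54.5,-2],[0,0,1.09],100],[[-59.8,-54.5,-2],[0,0,1.09],100],[[-59.8,-54.5,-2],[0,0,1.09],100]]'
cat >> h.py <<'E'
def st():
    s=arm.state();R=s["tool_rot"]
    print("t",round(s["time_s"],2),"p",np.round(s["tool_pos"],4),"yaw_y",round(np.arctan2(R[1,1],R[0,1]),4),"q",np.round(s["q"],2),"w",round(s["width"],3),"g",round(s["gripper_force"],1),"F",np.round(s["wrist_force"],1),"M",np.round(s["moment"],2))
    return s
def to(s,x,y,z):
    print("tool cm",np.round(100*s["tool_rot"].T@(np.array([x,y,z])-s["tool_pos"]),2))
E
python3 -c "
from h import *
s=st();to(s,.591,-.1405,.151)"
```

```text
time_s: 1.77
tool_pos: [0.5916, -0.1453, 0.2346]
tool_rot: [[-0.07, 0.998, 0.001], [0.998, 0.07, -0.003], [-0.003, 0.0, -1.0]]
wrist_force: [-0.5, -0.7, 0.4]
width: 0.996
gripper_force: 0.0
t 1.77 p [ 0.5916 -0.1453  0.2346] yaw_y 0.0703 q [-0.24  0.41  0.56  1.72 -0.24  1.08  0.47] w 0.996 g 0.0 F [-0.5 -0.7  0.4] M [-0.    0.1  -0.03]
tool cm [ 0.52 -0.03  8.36]
```

```bash
python3 -m creep '[[[0.3,0,1],[0,0,0],100],[[0.3,0,4],[0,0,0],100],[[0.3,0,7],[0,0,0],100],[[0.3,0,8.2],[0,0,0],100],[[0.3,0,8.3],[0,0,0],100],[[0.3,0,8.3],[0,0,0],100]]'
python3 - <<'E'
from h import *
s=st();to(s,.591,-.1405,.151)
crop("side",220,160,140,105,5,"pics/c2.png")
E
```

```text
time_s: 2.27
tool_pos: [0.5905, -0.1354, 0.1514]
tool_rot: [[-0.077, 0.997, -0.001], [0.997, 0.077, 0.0], [0.0, -0.001, -1.0]]
wrist_force: [-0.2, -0.0, 0.2]
width: 1.0
gripper_force: 0.0
t 2.27 p [ 0.5905 -0.1354  0.1514] yaw_y 0.0766 q [-0.22  0.5   0.52  1.8  -0.3   0.93  0.51] w 1.0 g 0.0 F [-0.2 -0.   0.2] M [-0.04  0.04 -0.04]
tool cm [-0.51  0.01  0.03]
```

View pics/c2.png

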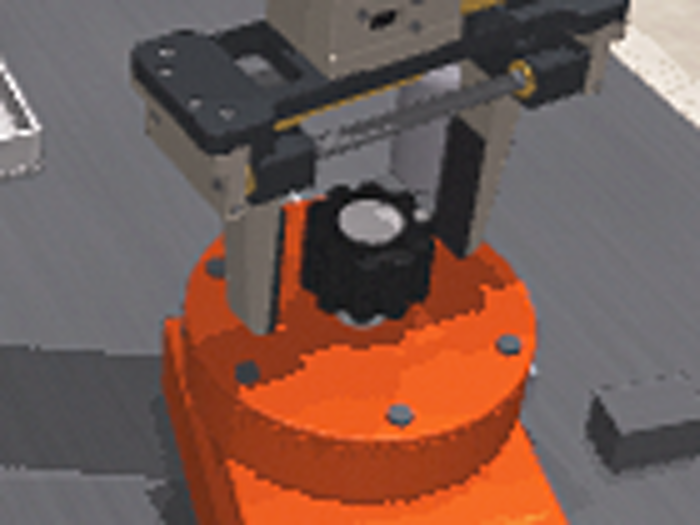

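The fingers straddle the knob, whose cap is at (372,222) in the crop. I need to shift about 5 mm along -y and then close.

```bash
python3 -m creep '[[[-0.45,0,0],[0,0,0],100],[[-0.45,0,0],[0,0,0],100],[[-0.45,0,0],[0,0,0],50],[[-0.45,0,0],[0,0,0],30],[[-0.45,0,0],[0,0,0],30],[[-0.45,0,0],[0,0,0],30],[[-0.45,0,0],[0,0,0],30],[[-0.45,0,0],[0,0,0],30],[[-0.45,0,0],[0,0,0],30]]'
python3 -c "
from h import *
st()"
```

```text
time_s: 3.07
tool_pos: [0.5914, -0.1405, 0.1516]
tool_rot: [[-0.076, 0.997, 0.001], [0.997, 0.076, -0.0], [-0.0, 0.001, -1.0]]
wrist_force: [0.5, -0.1, -0.5]
width: 0.584
gripper_force: 30.0
t 3.07 p [ 0.5914 -0.1405  0.1516] yaw_y 0.0761 q [-0.21  0.5   0.52  1.79 -0.3   0.93  0.52] w 0.584 g 30.0 F [ 0.5 -0.1 -0.5] M [-0.06 -0.08  0.03]
```

```bash
python3 -m creep '[[[0,0,0],[0,0,0.04],30],[[0,0,0],[0,0,0.08],30],[[0,0,0],[0,0,0.11],30],[[0,0,0],[0,0,0.13],30],[[0,0,0],[0,0,0.15],30],[[0,0,0],[0,0,0.15],30],[[0,0,0],[0,0,0.15],30]]'
python3 -c "
from h import *
st()"
```

```text
time_s: 3.65
tool_pos: [0.5913, -0.1404, 0.1516]
tool_rot: [[0.073, 0.997, 0.0], [0.997, -0.073, -0.0], [-0.0, 0.0, -1.0]]
wrist_force: [0.5, -0.5, -0.3]
width: 0.583
gripper_force: 30.0
t 3.65 p [ 0.5913 -0.1404  0.1516] yaw_y -0.0734 q [-0.24  0.51  0.56  1.79 -0.33  0.93  0.39] w 0.583 g 30.0 F [ 0.5 -0.5 -0.3] M [-0.04 -0.03  0.35]
```

```bash
python3 -m creep '[[[0,0,0],[0,0,0.03],30],[[0,0,0],[0,0,0.05],30],[[0,0,0],[0,0,0.05],30]]'
python3 -c "
from h import *
st()"
```

```text
time_s: 3.9
tool_pos: [0.5912, -0.1405, 0.1516]
tool_rot: [[0.124, 0.992, 0.0], [0.992, -0.124, 0.0], [0.0, 0.0, -1.0]]
wrist_force: [1.2, 0.6, 0.4]
width: 0.584
gripper_force: 30.0
t 3.9 p [ 0.5912 -0.1405  0.1516] yaw_y -0.1243 q [-0.25  0.51  0.57  1.8  -0.33  0.94  0.34] w 0.584 g 30.0 F [1.2 0.6 0.4] M [-0.03 -0.05  0.35]
```

Clockwise turns freely, holding at 0.35 N m, so the thread is left-handed. I'll continue that way.

```bash
python3 -m creep '[[[0,0,0],[0,0,0.05],30],[[0,0,0],[0,0,0.15],30],[[0,0,0],[0,0,0.25],30],[[0,0,0],[0,0,0.35],30],[[0,0,0],[0,0,0.45],30],[[0,0,0],[0,0,0.55],30],[[0,0,0],[0,0,0.65],30],[[0,0,0],[0,0,0.75],30],[[0,0,0],[0,0,0.85],30],[[0,0,0],[0,0,0.9],30]]'
python3 -c "
from h import *
st()"
python3 -m creep '[[[0,0,0],[0,0,0.1],30],[[0,0,0],[0,0,0.2],30],[[0,0,0],[0,0,0.3],30],[[0,0,0],[0,0,0.4],30],[[0,0,0],[0,0,0.5],30],[[0,0,0],[0,0,0.6],30],[[0,0,0],[0,0,0.7],30],[[0,0,0],[0,0,0.8],30],[[0,0,0],[0,0,0.88],30],[[0,0,0],[0,0,0.9],30],[[0,0,0],[0,0,0.9],30]]'
python3 -c "
from h import *
st()"
```

```text
time_s: 4.73
tool_pos: [0.5904, -0.1399, 0.1516]
tool_rot: [[0.856, 0.517, -0.002], [0.517, -0.856, 0.001], [-0.001, -0.002, -1.0]]
wrist_force: [-2.4, 1.5, 2.5]
width: 0.583
gripper_force: 30.0
t 4.73 p [ 0.5904 -0.1399  0.1516] yaw_y -1.0274 q [-0.4   0.57  0.79  1.81 -0.48  0.98 -0.43] w 0.583 g 30.0 F [-2.4  1.5  2.5] M [0.2  0.56 0.4 ]
time_s: 5.65
tool_pos: [0.5902, -0.1389, 0.1516]
tool_rot: [[0.939, -0.345, -0.003], [-0.345, -0.939, 0.003], [-0.003, -0.002, -1.0]]
wrist_force: [-3.3, 4.3, 5.7]
width: 0.581
gripper_force: 30.0
t 5.65 p [ 0.5902 -0.1389  0.1516] yaw_y -1.9232 q [-0.53  0.66  1.01  1.81 -0.65  1.05 -1.19] w 0.581 g 30.0 F [-3.3  4.3  5.7] M [0.68 0.91 0.36]
```

```bash
python3 -m creep '[[[0,0,0],[0,0,0],70],[[0,0,0],[0,0,0],100],[[0,0,0],[0,0,0],100],[[0,0,0],[0,0,0],100],[[0,0,0],[0,0,0],100],[[0,0,0],[0,0,0],100],[[0,0,-2],[0,0,0],100],[[0,0,-5],[0,0,0],100],[[0,0,-7],[0,0,0],100],[[0,0,-7],[0,0,0],100]]'
python3 - <<'E'
from h import *
s=st();to(s,.627,.005,.2)
p=s["tool_pos"]
E
```

```text
time_s: 6.48
tool_pos: [0.5932, -0.142, 0.2256]
tool_rot: [[0.938, -0.346, 0.007], [-0.346, -0.938, -0.001], [0.007, -0.001, -1.0]]
wrist_force: [0.6, -0.1, -0.3]
width: 0.997
gripper_force: 0.0
t 6.48 p [ 0.5932 -0.142   0.2256] yaw_y -1.9246 q [-0.58  0.58  1.09  1.75 -0.56  1.16 -1.25] w 0.997 g 0.0 F [ 0.6 -0.1 -0.3] M [-0.03  0.09 -0.01]
tool cm [ -1.94 -14.96   2.57]
```

```bash
python3 -m creep '[[[-0.5,-3,0],[0,0,-0.12],60],[[-1,-7,0],[0,0,-0.24],60],[[-1.5,-11,0],[0,0,-0.36],60],[[-1.9,-15,0],[0,0,-0.48],60],[[-1.9,-15,0],[0,0,-0.6],60],[[-1.9,-15,0],[0,0,-0.72],60],[[-1.9,-15,0],[0,0,-0.84],60],[[-1.9,-15,0],[0,0,-0.96],60],[[-1.9,-15,0],[0,0,-1.08],60],[[-1.9,-15,0],[0,0,-1.2],60],[[-1.9,-15,0],[0,0,-1.32],60],[[-1.9,-15,0],[0,0,-1.44],60],[[-1.9,-15,0],[0,0,-1.56],60],[[-1.9,-15,0],[0,0,-1.685],60],[[-1.9,-15,0],[0,0,-1.685],60],[[-1.9,-15,0],[0,0,-1.685],60]]'
python3 - <<'E'
from h import *
s=st();to(s,.627,.005,.071)
crop("top",235,130,130,90,5,"pics/c3.png")
a=cv2.imread("pics/c3.png")
E
```

```text
time_s: 7.82
tool_pos: [0.6249, 0.0066, 0.221]
tool_rot: [[0.24, 0.971, -0.001], [0.971, -0.24, 0.0], [0.0, -0.001, -1.0]]
wrist_force: [0.3, -0.4, -0.4]
width: 0.602
gripper_force: 0.0
t 7.82 p [0.6249 0.0066 0.221 ] yaw_y -0.2429 q [-0.55  0.47  0.67  1.7  -0.32  1.09 -0.03] w 0.602 g 0.0 F [ 0.3 -0.4 -0.4] M [-0.11  0.14 -0.02]
tool cm [-0.11  0.26 15.  ]
```

View pics/c3.png

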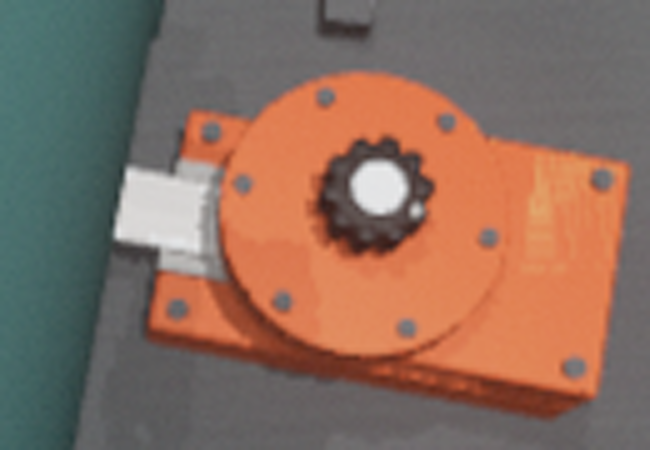

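The dot has moved clockwise to (418,210), about 110°, so the knob is loosened. Next I descend on the post.

```bash
python3 -m creep '[[[-0.1,0.25,3],[0,0,0],60],[[-0.1,0.25,6],[0,0,0],60],[[-0.1,0.25,9],[0,0,0],60],[[-0.1,0.25,12],[0,0,0],60],[[-0.1,0.25,14],[0,0,0],60],[[-0.1,0.25,15],[0,0,0],60],[[-0.1,0.25,15],[0,0,0],60],[[-0.1,0.25,15],[0,0,0],60]]'
python3 - <<'E'
from h import *
s=st();to(s,.627,.005,.071)
crop("side",220,150,140,105,5,"pics/c4.png")
E
```

```text
time_s: 8.53
tool_pos: [0.6277, 0.005, 0.0719]
tool_rot: [[0.238, 0.971, 0.0], [0.971, -0.238, -0.0], [-0.0, 0.0, -1.0]]
wrist_force: [-0.7, 0.8, -0.4]
width: 0.6
gripper_force: 0.0
t 8.53 p [0.6277 0.005  0.0719] yaw_y -0.2403 q [-0.47  0.66  0.57  1.79 -0.46  0.83  0.08] w 0.6 g 0.0 F [-0.7  0.8 -0.4] M [-0.12  0.08  0.02]
tool cm [-0.02 -0.07  0.09]
```

View pics/c4.png

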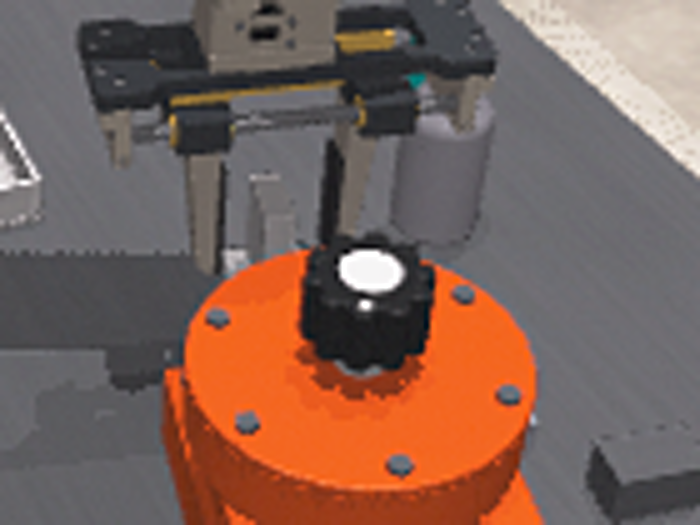

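The post at (270,215) lies between the fingers, and the bottle is clear. Closing.

```bash
python3 -m creep '[[[0,-0.07,0],[0,0,0],30],[[0,-0.07,0],[0,0,0],5],[[0,-0.07,0],[0,0,0],5],[[0,-0.07,0],[0,0,0],5],[[0,-0.07,0],[0,0,0],5],[[0,-0.07,0],[0,0,0],5],[[0,-0.07,0],[0,0,0],5],[[0,-0.07,0],[0,0,0],5]]'
python3 -c "
from h import *
st()"
```

```text
time_s: 9.25
tool_pos: [0.627, 0.0054, 0.0718]
tool_rot: [[0.237, 0.972, 0.001], [0.972, -0.237, 0.0], [0.0, 0.001, -1.0]]
wrist_force: [0.9, -0.0, 1.6]
width: 0.174
gripper_force: 30.0
t 9.25 p [0.627  0.0054 0.0718] yaw_y -0.239 q [-0.47  0.65  0.57  1.79 -0.46  0.83  0.08] w 0.174 g 30.0 F [ 0.9 -0.   1.6] M [-0.11  0.03  0.03]
```

Width is 16 mm, so the post is gripped. I'll draw it slowly and watch the force.

```bash
python3 -m creep '[[[0.2,0,0],[0,0,0],5],[[0.5,0,0],[0,0,0],5],[[0.8,0,0],[0,0,0],5],[[1.2,0,0],[0,0,0],5],[[1.5,0,0],[0,0,0],5],[[1.5,0,0],[0,0,0],5]]'
python3 -c "
from h import *
st()"
```

```text
time_s: 9.75
tool_pos: [0.6305, 0.0206, 0.0717]
tool_rot: [[0.236, 0.972, 0.0], [0.972, -0.236, -0.0], [-0.0, 0.0, -1.0]]
wrist_force: [-1.7, -1.4, 3.0]
width: 0.172
gripper_force: 30.0
t 9.75 p [0.6305 0.0206 0.0717] yaw_y -0.238 q [-0.49  0.66  0.57  1.78 -0.46  0.84  0.05] w 0.172 g 30.0 F [-1.7 -1.4  3. ] M [-0.97  0.4  -0.02]
```

```bash
python3 -m creep '[[[0.4,0,0],[0,0,0],5],[[1,0,0],[0,0,0],5],[[1.8,0,0],[0,0,0],5],[[2.7,0,0],[0,0,0],5],[[3.6,0,0],[0,0,0],5],[[4.5,0,0],[0,0,0],5],[[5.4,0,0],[0,0,0],5],[[6.3,0,0],[0,0,0],5],[[7.2,0,0],[0,0,0],5],[[8.1,0,0],[0,0,0],5],[[9,0,0],[0,0,0],5],[[9.5,0,0],[0,0,0],5],[[9.5,0,0],[0,0,0],5]]'
python3 -c "
from h import *
st()"
python3 -m creep '[[[0.4,0,0],[0,0,0],5],[[1,0,0],[0,0,0],5],[[1.8,0,0],[0,0,0],5],[[2.7,0,0],[0,0,0],5],[[3.6,0,0],[0,0,0],5],[[4.5,0,0],[0,0,0],5],[[5.4,0,0],[0,0,0],5],[[6.2,0,0],[0,0,0],5],[[6.5,0,0],[0,0,0],5],[[6.5,0,0],[0,0,0],5]]'
python3 - <<'E'
from h import *
s=st()
crop("side",140,120,200,150,4,"pics/c5.png")
E
```

```text
time_s: 10.83
tool_pos: [0.653, 0.1152, 0.0715]
tool_rot: [[0.235, 0.972, 0.0], [0.972, -0.235, 0.002], [0.002, -0.0, -1.0]]
wrist_force: [-0.6, 3.5, 0.7]
width: 0.173
gripper_force: 30.0
t 10.83 p [0.653  0.1152 0.0715] yaw_y -0.2367 q [-0.61  0.71  0.56  1.7  -0.47  0.88 -0.09] w 0.173 g 30.0 F [-0.6  3.5  0.7] M [ 0.04  0.07 -0.03]
time_s: 11.67
tool_pos: [0.6681, 0.1771, 0.0714]
tool_rot: [[0.235, 0.972, -0.0], [0.972, -0.235, 0.001], [0.0, -0.0, -1.0]]
wrist_force: [0.7, -0.3, -4.8]
width: 0.168
gripper_force: 30.0
t 11.67 p [0.6681 0.1771 0.0714] yaw_y -0.2372 q [-0.68  0.75  0.56  1.62 -0.47  0.92 -0.18] w 0.168 g 30.0 F [ 0.7 -0.3 -4.8] M [0.1  0.07 0.03]
```

View pics/c5.png

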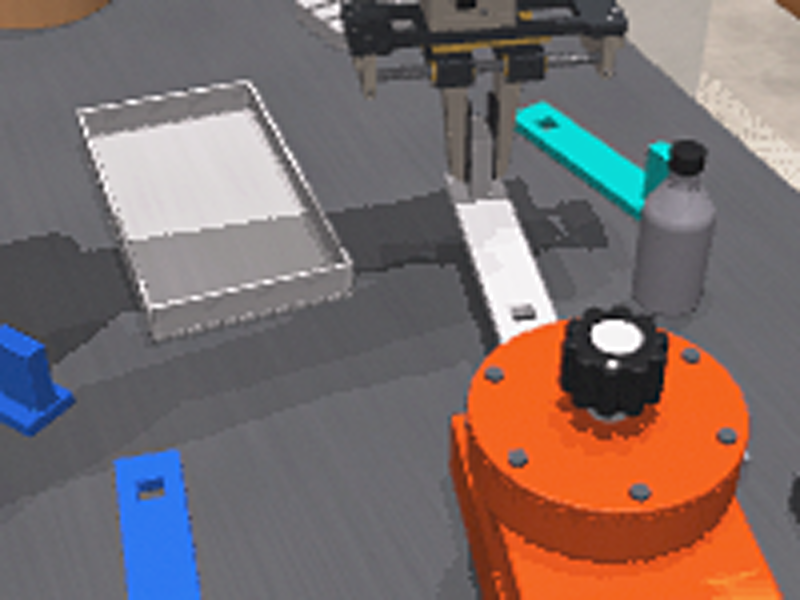

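The aluminium bar is clear of the clamp (gap at about (500,340)) and held level. I'll lift it and carry it over the tray.

```bash
python3 -m creep '[[[0,0,-1],[0,0,0],5],[[0,0,-2.5],[0,0,0],5],[[0,0,-4],[0,0,0],5],[[0.7,-1,-5],[0,0,-0.02],5],[[2,-3,-5],[0,0,-0.04],5],[[3.6,-5,-5],[0,0,-0.06],5],[[5,-7,-5],[0,0,-0.08],5],[[6.5,-9,-5],[0,0,-0.1],5],[[8,-11,-5],[0,0,-0.12],5],[[9.3,-13,-5],[0,0,-0.14],5],[[10.8,-15,-5],[0,0,-0.16],5],[[12.2,-17,-5],[0,0,-0.187],5],[[13.5,-19,-5],[0,0,-0.187],5],[[14.6,-20.4,-5],[0,0,-0.187],5],[[15.2,-21.2,-5],[0,0,-0.187],5],[[15.2,-21.2,-5],[0,0,-0.187],5],[[15.2,-21.2,-5],[0,0,-0.187],5]]'
python3 - <<'E'
from h import *
s=st();to(s,.498,.375,.025)
a=arm.get_image("side")[90:230,100:280];b=arm.get_image("top")[170:310,60:240]
cv2.imwrite("pics/c6.png",cv2.resize(np.hstack([a,b]),None,fx=2.2,fy=2.2,interpolation=cv2.INTER_CUBIC))
E
```

```text
time_s: 13.13
tool_pos: [0.4985, 0.3734, 0.1225]
tool_rot: [[0.051, 0.999, 0.001], [0.999, -0.051, 0.0], [0.001, 0.001, -1.0]]
wrist_force: [0.1, 0.3, -4.6]
width: 0.174
gripper_force: 30.0
t 13.13 p [0.4985 0.3734 0.1225] yaw_y -0.0509 q [-1.1   0.57  0.55  1.78 -0.37  0.9  -0.44] w 0.174 g 30.0 F [ 0.1  0.3 -4.6] M [0.15 0.03 0.01]
tool cm [ 0.16 -0.07  9.75]
```

View pics/c6.png

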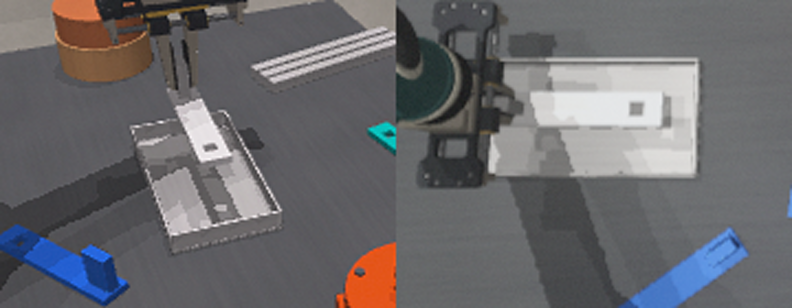

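It hangs over the tray, well inside the walls and nearly level. Lowering.

```bash
python3 -m creep '[[[0.1,0,1],[0,0,0],5],[[0.1,0,2.5],[0,0,0],5],[[0.1,0,4],[0,0,0],5],[[0.1,0,5.5],[0,0,0],5],[[0.1,0,7],[0,0,0],5],[[0.1,0,8],[0,0,0],5],[[0.1,0,8.7],[0,0,0],5],[[0.1,0,9.2],[0,0,0],5],[[0.1,0,9.2],[0,0,0],5],[[0.1,0,9.2],[0,0,0],5]]'
python3 -c "
from h import *
st()"
python3 -m creep '[[[0,0,0.1],[0,0,0],5],[[0,0,0.2],[0,0,0],5],[[0,0,0.3],[0,0,0],5],[[0,0,0.4],[0,0,0],5],[[0,0,0.4],[0,0,0],5],[[0,0,0.4],[0,0,0],5]]'
python3 -c "
from h import *
st()"
```

```text
time_s: 14.07
tool_pos: [0.4986, 0.3743, 0.0298]
tool_rot: [[0.052, 0.999, 0.0], [0.999, -0.052, 0.0], [0.0, 0.0, -1.0]]
wrist_force: [0.8, 0.1, -3.5]
width: 0.171
gripper_force: 30.0
t 14.07 p [0.4986 0.3743 0.0298] yaw_y -0.0523 q [-1.05  0.7   0.48  1.81 -0.45  0.75 -0.38] w 0.171 g 30.0 F [ 0.8  0.1 -3.5] M [ 0.21  0.08 -0.02]
time_s: 14.57
tool_pos: [0.4984, 0.3746, 0.0259]
tool_rot: [[0.052, 0.999, 0.0], [0.999, -0.052, 0.0], [0.001, 0.0, -1.0]]
wrist_force: [-0.1, 0.3, -2.7]
width: 0.169
gripper_force: 30.0
t 14.57 p [0.4984 0.3746 0.0259] yaw_y -0.052 q [-1.05  0.7   0.48  1.81 -0.46  0.74 -0.38] w 0.169 g 30.0 F [-0.1  0.3 -2.7] M [ 0.2   0.07 -0.04]
```

```bash
python3 -m creep '[[[0,0,0.05],[0,0,0],5],[[0,0,0.1],[0,0,0],5],[[0,0,0.1],[0,0,0],5]]'
python3 -c "
from h import *
st()"
python3 -m creep '[[[0,0,0.05],[0,0,0],5],[[0,0,0.1],[0,0,0],5],[[0,0,0.1],[0,0,0],5]]'
python3 -c "
from h import *
st()"
```

```text
time_s: 14.82
tool_pos: [0.4984, 0.3746, 0.0259]
tool_rot: [[0.052, 0.999, -0.0], [0.999, -0.052, 0.001], [0.001, -0.0, -1.0]]
wrist_force: [-2.6, -1.5, 6.9]
width: 0.174
gripper_force: 30.0
t 14.82 p [0.4984 0.3746 0.0259] yaw_y -0.052 q [-1.04  0.7   0.48  1.81 -0.46  0.74 -0.37] w 0.174 g 30.0 F [-2.6 -1.5  6.9] M [-0.15  0.7  -0.  ]
time_s: 15.07
tool_pos: [0.4984, 0.3746, 0.0258]
tool_rot: [[0.052, 0.999, -0.0], [0.999, -0.052, 0.001], [0.001, -0.001, -1.0]]
wrist_force: [-4.8, -1.9, 13.5]
width: 0.176
gripper_force: 30.0
t 15.07 p [0.4984 0.3746 0.0258] yaw_y -0.052 q [-1.04  0.7   0.48  1.81 -0.46  0.74 -0.37] w 0.176 g 30.0 F [-4.8 -1.9 13.5] M [-0.56  1.17 -0.02]
```

It's seated on the floor of the tray. I'll ease off, release and rise.

```bash
python3 -m creep '[[[0,0,-0.1],[0,0,0],5],[[0,0,-0.12],[0,0,0],20],[[0,0,-0.12],[0,0,0],30],[[0,0,-0.12],[0,0,0],45],[[0,0,-0.12],[0,0,0],45],[[0,0,-0.12],[0,0,0],45],[[0,0,-2],[0,0,0],45],[[0,0,-5],[0,0,0],45],[[0,0,-8],[0,0,0],45],[[0,0,-12],[0,0,0],45],[[0,0,-16],[0,0,0],45],[[0,0,-20],[0,0,0],45],[[0,0,-20],[0,0,0],45],[[0,0,-20],[0,0,0],45]]'
python3 - <<'E'
from h import *
s=st()
a=arm.get_image("side")[110:260,110:350];b=arm.get_image("top")[100:250,85:325]
cv2.imwrite("pics/c7.png",cv2.resize(np.vstack([a,b]),None,fx=2,fy=2,interpolation=cv2.INTER_CUBIC))
E
```

```text
time_s: 16.23
tool_pos: [0.4995, 0.3751, 0.2262]
tool_rot: [[0.052, 0.999, 0.004], [0.999, -0.052, 0.004], [0.004, 0.003, -1.0]]
wrist_force: [-0.4, -0.6, 0.1]
width: 0.451
gripper_force: 0.0
t 16.23 p [0.4995 0.3751 0.2262] yaw_y -0.0521 q [-1.15  0.45  0.61  1.69 -0.29  1.08 -0.5 ] w 0.451 g 0.0 F [-0.4 -0.6  0.1] M [-0.07  0.14  0.05]
```

View pics/c7.png

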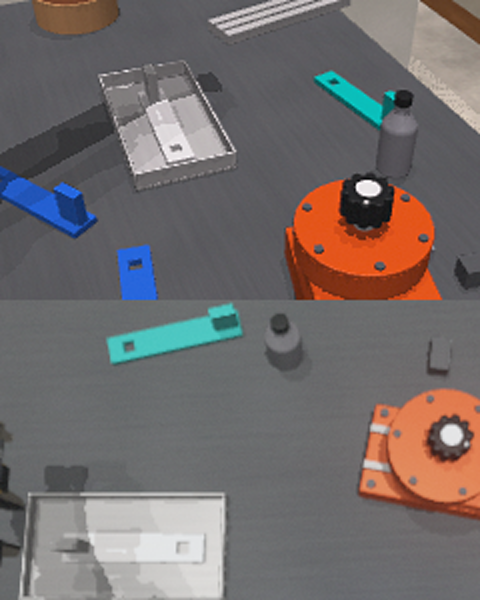

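The stop lies flat in the tray, with its hole at (182,547) in the top half of the view. The channel is empty, and the bottle and gauge haven't moved.

```bash
python3 -c "
from cell import arm
print(arm.sign_off())"
```

```text
the job is handed in; nothing more can be done
None
```

The job is handed in: the knob's thread was left-handed, so I loosened it about 1.95 rad clockwise and left it there, then drew the stop straight out and laid it flat in the tray, at about 16 s of the 70 s.

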